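Strap a water-filter cartridge into its V cradle

ROBOT

A 6-joint arm with a two-finger parallel gripper is mounted at the origin on the work surface. World frame = base frame: x ahead of the robot, y to its left, z up, the work surface at z = 0. Lengths are in m, angles in rad, forces in N, time in s.
With the tool pointing down it reaches from about 0.375 to 0.925 m from the base axis. Payload 5.7 kg.
Tool frame: the origin (TCP) lies between the finger pads; the fingertips stand 25 mm ahead of it and the grasp point (between the pads) lies 6 mm ahead of it; z points along the fingers, y is the line along which they close (so a half turn about z gives the same grasp; the last joint's range is limited). The gripper opens to 88 mm and grips with 3 to 60 N. Pads are 20 mm wide; open, the fingers measure 115 mm over their backs; the gripper's body (75 mm by 178 mm) begins 61 mm behind the grasp point.
Start: joints at [-1.329, 0.359, 1.51, -0, 1.272, -0.115], TCP at [0.21, -0.562, 0.248] pointing down, gripper open.
Joint ranges: [-2.97, 2.97], [-1.01, 2.36], [0.21, 2.38], [-0.96, 4.11], [0.2, 2.71], [-2.98, 2.98]. Speed limits (rad/s): [2.39, 2.39, 3.14, 3.14, 3.14, 3.14].

INTERFACE

Orientations are given as a 3x3 rotation matrix whose columns are the frame's x, y, z axes.
In Python, from plant import readout, vision, arm gives the robot as it stands.
- The arm moves only by the shell command python3 -m handwheel 'ROWS'. ROWS is JSON, a list of rows, each a list of 3 entries, a list of its own where there are three numbers: the shift along the tool's x, y, z in m, then the turn about the tool's z in degrees, then the finger opening in m, from 0 to 0.0878. In form: [[[x, y, z], yaw, hand], ...]. A call has 1 to 10 rows; each row shifts and turns the commanded pose from where the row before left it, along the tool's axes as they then stand; what a row does not reach is not made up. A row lasts 1/12 s, in which the tool goes at most 41.7 mm and 7.16 degrees, less where a joint would pass 70% of its speed; a pose out of reach is approached as far as the arm can. A call with a gripper value outside its range is refused whole. The fingers move at their own pace and stop on an object; the grip force is fixed at half the most. Time passes only in rows, so rows that do not move let the fingers close. It gives the time, the measured TCP pose, the force, the opening and the grip force at its end, in the units of the state.
- readout.sense(): the state, without advancing time (a new reading comes with each control period).
- vision.get_image(name): name is "scene" or "side" or "wrist"; returns a dict with "frame" (480x640x3 uint8, red, green, blue), "K" (3x3 intrinsics, pixels), "pose" (4x4, takes a point from camera to world coordinates). Camera axes: x right, y down, z forward; pixel columns grow to the right and rows downward; lengths in m; the calibration is good to about 2 mm. A picture is of the moment at which its call begins. There is no depth.
- arm.sign_off(): hands the job in; it is judged then, once.
Trained networks look in a picture, given as the dict that the camera call returned (one of the last four; its "shot" number tells which), for a name from the list of things; names that differ only in an ending like _2 or _b are one class to them, and where a whole thing is asked for, a point or a joint stands for the part that bears it (a point fixed in the world has none). Each returns a list of dicts, best first, with "conf" (0 to 1); they miss things now and then, are a little off and sometimes report something else, mostly with a low value. They report only what shows in the picture. A call takes as long as a camera call. They do not tell look-alikes from the thing itself.
- vision.regions_of(picture, label): "mask" (480x640 bool, what is visible of it) and "extent" ([left, top, right, bottom] in pixels, round what is visible of it).
- vision.mark_of(picture, label): "xy" ([column, row] in pixels: a listed point, or the origin of a listed thing).
The state is a dict: "time_s": time; "joint_pos": joint angles; "joint_vel": joint speeds; "effort": joint torques, N m; "tcp_pos": TCP position; "ee_rot": TCP orientation; "wrist_force": force on the tool from outside, world axes, zero at the start; "wrist_torque": the same for the moment, N m; "finger_gap": finger opening in m; "grip_force": force on a finger pad.
Only numpy, scipy, OpenCV 4.12 (cv2) and the standard library are available. Lean on these libraries where they do the work, as an engineer would, in place of code of your own. Each camera call takes 0.05 s, during which the arm holds its last target. There are 200 camera calls.

TASK

Lay the water-filter cartridge in the two V saddles of the mounting cradle, clear of the end stop, let it settle, then slide it gently along the Vs until you feel it meet, and press its end against the rubber buffer of the stop with a light, steady push (about 8 N). Then swing the hinged strap over it and press the strap down until it lies level, so that its sprung pad is squeezed about half-way onto the cartridge, and let go. Be gentle throughout, and leave the other things on the counter alone.

Things in the scene. Friction and masses are not known exactly. Their poses are not given: they have to be found in the camera images.
- cartridge_center (a point): Centre of the loose filter cartridge: a white cylinder 44 mm in diameter, 226 mm long in all, 0.25 to 0.5 kg, with a grey hexagonal cap (18 mm long, 45 mm across flats) at each end that keeps it from rolling. It starts lying on the counter, centre 22.5 mm up. x runs along its axis; either end may go to the stop. Grasp it about its middle.
- cradle: Fixed metal cradle; origin on the counter, x along the trough towards the end stop, y towards the strap's hinge, z up. A base plate 120 mm wide, 10 mm thick, from x = -107 to +165 mm carries two 90-degree V saddles, each 24 mm long, at x = -60 and +60 mm, their tops 48 mm up, sides at y = +-36 mm. Between them the trough is open for fingers (96 mm).
- seat (a point): Middle of the trough, 50 mm above the cradle's origin, axes as the cradle's. A seated cartridge has its axis on this point's x line, resting on its round body in both Vs with its caps outside them (centre within 20 mm of this point). It slides along the Vs against 2 to 8 N of friction.
- stop_place (a point): On the cradle, 113 mm along x from the seat; axes as the cradle's. The face of the end stop's rubber buffer (black 26 mm disc on a steel upright), facing the seat, stands within 10 mm of this point along x; just where is not measured: find it by feel. It yields 1 mm per 6 N; let go, it springs the cartridge back by 1 mm or so. It wants 4 to 14 N of steady push for half a second, never over 15 N.
- strap (a joint): Angle of the clamp strap, rad: 0 = level across the cartridge, growing as it opens, 1.57 upright, more leans outward away from the trough. Starts at 1.65 to 1.95; can go down to -0.12. Its hinge is stiff (0.65 N m of friction, about 7 N at the tip): it stays where it is left.
- strap_hinge (a point): On the strap's hinge pin, which lies along the cradle's x, 48 mm beside the trough's axis and 80 mm above the counter, over the saddle nearer the stop; axes as the cradle's. The strap is a flat dark steel bar, 0.12 kg, 20 mm wide, 5 mm thick, reaching 110 mm from the pin, its outer (upper) face 8.5 mm off the line through the pin.
- strap_tip (a point): Point on the strap's outer (upper when closed) face, 100 mm from the hinge pin: a good place to push, with shut fingers, from outside towards the trough and then down. Closed and level it is 88.5 mm above the counter.
- pad: Black rubber pad, 20 by 18 mm, on a spring under the strap, 48 mm from the hinge pin; origin at the centre of its bearing face, z towards the strap. It first touches a seated cartridge at a strap angle of about 0.04 rad. The spring is 4 N per mm with 5 mm of travel; strap level = squeezed 2 mm (8 N). 3 to 14 N is a good clamp; over 20 N does harm.
There are look-alikes about, which are no part of the job. Leave any blue or pink look-alike of the part that bears cartridge_center alone.

How it is judged:
On the way, in this order (a step that is already met when the one before it is completed fails the run):
1. the cartridge lies in both V saddles (y of cartridge_center in the frame of cradle between -0.0025 and 0.0025 m and z of cartridge_center in the frame of cradle between 0.0475 and 0.0525 m and angle between the x axis of cartridge_center and the x axis of cradle, either way round below 0.03 rad), for 0.2 s.
2. the seated cartridge is pushed against the end stop with more than 4 N (all of step 1 and contact force between cartridge and stop above 4 N), for 0.3 s.
3. the strap's pad bears on the seated cartridge with more than 3 N (all of step 1 and contact force between pad and cartridge above 3 N), for 0.2 s.
At the end, for the whole second after the job is handed in: The cartridge rests in both Vs, its axis within 2.5 mm of the cradle's centre line and of 50 mm height and within 0.03 rad of its direction, its end at most 3 mm short of the unloaded buffer's face, at rest; the strap is closed (under 0.06 rad) and its pad presses on the cartridge with 3 to 14 N (all of step 3 and x of cartridge_center in the frame of stop between -0.116 and -0.11 m and contact force between pad and cartridge below 14 N and value of joint strap below 0.06 rad and linear speed of cartridge below 0.01 m/s); the robot touches nothing.
It fails at once if the cartridge presses on the end stop with more than 15 N (contact force between cartridge and stop above 15 N).
It fails at once if the pad presses on the cartridge with more than 20 N (contact force between pad and cartridge above 20 N).
It fails at once if the cartridge is dropped or forced into the cradle (over 45 N) (contact force between cartridge and cradle above 45 N).
It fails at once if a bystander is moved by more than 20 mm (distance of any of detergent, spray, jar, wrench, driver, mug, brush from where it was at the start of the episode above 0.02 m).
It also fails if it takes over 72 s, if anything falls off the work surface, if the arm or the gripper's body presses on something with over 40 N, if the wrist force passes 120 N, or if a joint passes its speed limit or range.

## Working session

There is one attempt and no reset: what is moved stays moved. The work goes in short steps, Python scripts to look and compute and a shell command to move; the robot and the scene stay as the last step left them, time stands still between calls to the robot, and variables do not carry over. Pictures are saved under pics/ and viewed, at most 10 in all, crops included, and the job is handed in when it is done.

```bash
mkdir -p pics; ls
cat > h.py <<'E'
import numpy as np, cv2
from plant import readout, vision, arm
def ray(p,xy):
    d=np.linalg.inv(p["K"])@np.array([xy[0],xy[1],1.]); T=np.array(p["pose"]); return T[:3,3],T[:3,:3]@d
def onz(p,xy,z):
    o,d=ray(p,xy); return o+d*(z-o[2])/d[2]
def tri(l):
    A=np.zeros((3,3));b=np.zeros(3)
    for p,xy in l:
        o,d=ray(p,xy); d=d/np.linalg.norm(d); M=np.eye(3)-np.outer(d,d); A+=M;b+=M@o
    return np.linalg.solve(A,b)
def save(n,im): cv2.imwrite(f"pics/{n}.png",cv2.cvtColor(im,cv2.COLOR_RGB2BGR))
E
python3 - <<'E'
from h import *
np.set_printoptions(precision=4,suppress=True)
for n in ["scene","side"]:
    p=vision.get_image(n); save(n,p["frame"]); print(n,p["pose"][:3,3])
    for l in ["cartridge_center","cradle","seat","stop_place","strap_hinge","strap_tip","pad"]:
        for m in vision.mark_of(p,l)[:4]: print(l,np.round(m["xy"],1),round(m["conf"],2))
s=readout.sense(); print(s["time_s"],s["tcp_pos"],s["ee_rot"],s["wrist_force"])
E
```

```text
pics
scene [1.0122 0.7261 0.6506]
cartridge_center [213.  256.5] 0.81
cartridge_center [449.8 299.1] 0.79
cartridge_center [294.4 207.7] 0.7
cradle [314.1 353.5] 0.8
seat [318.7 332.5] 0.66
stop_place [368.7 363.9] 0.96
strap_hinge [363.8 321.2] 0.92
strap_hinge [214.5 257.6] 0.36
strap_tip [383.8 265.4] 0.84
pad [366.2 295.1] 0.47
side [0.3659 0.7514 0.6906]
cartridge_center [409.7 212.2] 0.69
cartridge_center [289.7 220.5] 0.67
cartridge_center [420.7 380.5] 0.67
cradle [249.5 344.1] 0.73
seat [250.7 324.2] 0.83
stop_place [242.3 376.3] 0.94
strap_hinge [272.6 341.8] 0.8
strap_tip [298.4 299.6] 0.88
pad [275.3 319.4] 0.57
0.8 [ 0.2095 -0.5622  0.2477] [[ 0.937   0.3493 -0.    ]
 [ 0.3493 -0.937   0.0001]
 [ 0.     -0.0001 -1.    ]] [ 0.9741 -0.4752  0.2083]
```

View pics/scene.png

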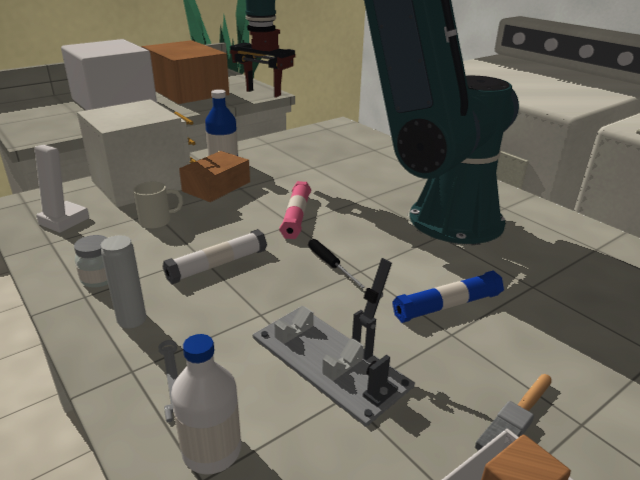

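View pics/side.png

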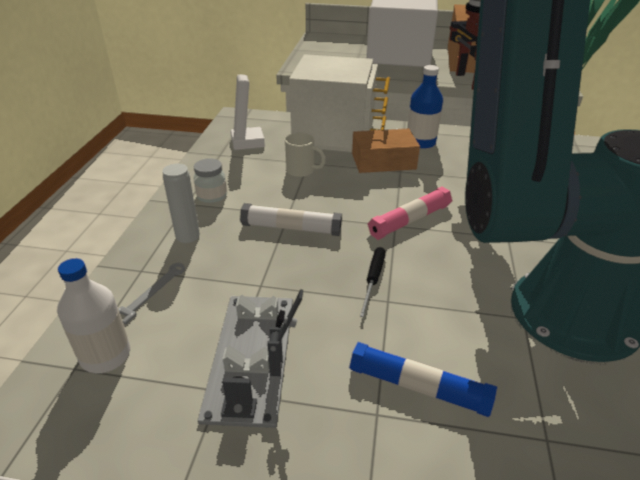

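The scene has three candidates: white with grey caps at scene (213,257) / side (290,220), blue at (450,299) / (421,380), and pink at (294,208) / (410,212). White with grey caps fits the description, so I choose that one. The cradle is at scene (320,350), with the strap upright on the robot's side and the stop nearest the cameras.

Run:
```python
from h import *
np.set_printoptions(precision=4,suppress=True)
P={n:vision.get_image(n) for n in ["scene","side"]}
near={"cartridge_center":{"scene":(213,256),"side":(290,220)}}
R={}
for l in ["cartridge_center","cradle","seat","stop_place","strap_hinge","strap_tip","pad"]:
    pts=[]
    for n,p in P.items():
        m=vision.mark_of(p,l)
        if l in near: m=sorted(m,key=lambda q:np.hypot(*(np.array(q["xy"])-near[l][n])))
        if m: pts.append((p,m[0]["xy"]))
    R[l]=tri(pts) if len(pts)==2 else None
    print(l,R[l])
    z={"cartridge_center":.0225,"cradle":0,"seat":.05,"stop_place":.05,"strap_hinge":.08}.get(l)
    if z is not None: print("   ",[onz(p,x,z) for p,x in pts])
for n,p in P.items():
    for m in vision.regions_of(p,"cartridge_center"):
        ys,xs=np.nonzero(m["mask"]); 
        q=np.array([onz(p,(x,y),.0225)[:2] for x,y in zip(xs,ys)]); c=q.mean(0); w,v=np.linalg.eigh(np.cov((q-c).T)); a=v[:,1]; t=(q-c)@a
        print(n,m["conf"],c,"ax deg",np.degrees(np.arctan2(a[1],a[0])),t.min(),t.max(), m["extent"])
    for m in vision.regions_of(p,"cradle")[:1]:
        c=cv2.convexHull(np.argwhere(m["mask"])[:,::-1].astype(np.int32)); print(n,"cradle hull",cv2.approxPolyDP(c,6,True)[:,0].tolist())
p=P["scene"]["frame"][215:420,150:430]; save("crop",cv2.resize(p,None,fx=2.8,fy=2.8,interpolation=cv2.INTER_CUBIC))
```

```text
cartridge_center [ 0.5882 -0.1721  0.0213]
    [array([ 0.5892, -0.1695,  0.0225]), array([ 0.5879, -0.1712,  0.0225])]
cradle [ 0.5834  0.1796 -0.0015]
    [array([0.5841, 0.1802, 0.    ]), array([0.5828, 0.1816, 0.    ])]
seat [0.5819 0.1817 0.052 ]
    [array([0.5808, 0.1808, 0.05  ]), array([0.5828, 0.1789, 0.05  ])]
stop_place [0.5655 0.2912 0.0552]
    [array([0.5622, 0.289 , 0.05  ]), array([0.5674, 0.2858, 0.05  ])]
strap_hinge [0.5249 0.2345 0.0844]
    [array([0.5198, 0.2274, 0.08  ]), array([0.5256, 0.234 , 0.08  ])]
strap_tip [0.4823 0.2291 0.1732]
pad [0.5201 0.2255 0.1256]
scene 0.95 [ 0.3232 -0.2458] ax deg 47.57934616790963 -0.17069443710368637 0.14012580285670193 [279.5, 180.9, 312.1, 241.0]
scene 0.71 [ 0.5901 -0.1735] ax deg -178.46979982386995 -0.11938906106037911 0.1373542665390763 [162.2, 230.4, 267.4, 285.3]
scene 0.67 [0.29  0.219] ax deg 168.46652840515182 -0.12866042100644345 0.1427370560727644 [392.8, 271.1, 503.0, 325.5]
scene cradle hull [[413, 386], [364, 425], [252, 335], [382, 258], [390, 263]]
side 0.94 [ 0.5899 -0.174 ] ax deg 178.74596262357014 -0.1247757631876828 0.11762922277242688 [239.1, 202.9, 341.8, 235.8]
side 0.58 [ 0.3237 -0.2517] ax deg 49.337056675968306 -0.14978551467541706 0.13406252653742926 [368.1, 184.5, 452.3, 239.6]
side 0.23 [0.5691 0.2221] ax deg 96.22751351662679 -0.16235665712950315 0.13304881505992303 [195.1, 289.7, 302.1, 427.4]
```

View pics/crop.png

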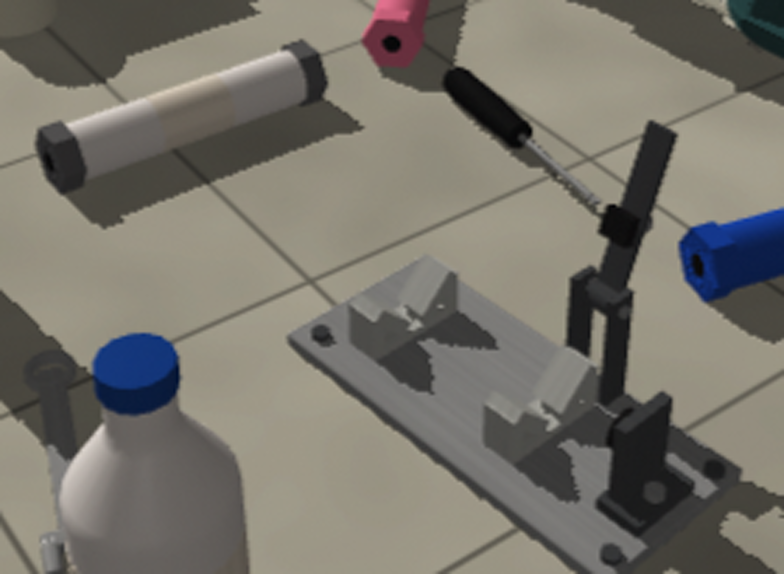

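The close crop shows the white body with grey hex caps at crop (60,160) to (310,75), so the choice stands. The plate's trough points towards the cameras, and the strap is upright on the robot's side. I'll turn, rise and go over the cartridge.

```bash
python3 -m handwheel '[[[0,0,-0.035],6.8,0.0878],[[0,0,-0.035],6.8,0.0878],[[0,0,-0.03],6.8,0.0878],[[0.025,-0.025,0],0,0.0878],[[0.028,-0.028,0],0,0.0878],[[0.028,-0.028,0],0,0.0878],[[0.028,-0.028,0],0,0.0878],[[0.028,-0.028,0],0,0.0878],[[0.028,-0.028,0],0,0.0878],[[0.028,-0.028,0],0,0.0878]]'
python3 -m handwheel '[[[0.028,-0.028,0],0,0.0878],[[0.028,-0.028,0],0,0.0878],[[0.028,-0.028,0],0,0.0878],[[0.028,-0.028,0.02],0,0.0878],[[0.028,-0.028,0.02],0,0.0878],[[0.028,-0.028,0.03],0,0.0878],[[0.012,-0.02,0.03],0,0.0878],[[0,0,0.02],0,0.0878],[[0,0,0],0,0.0878]]'
python3 - <<'E'
from h import *
np.set_printoptions(precision=4,suppress=True)
p=vision.get_image("wrist"); save("w1",p["frame"]); print(p["pose"])
s=readout.sense(); print(s["time_s"],s["tcp_pos"],s["ee_rot"])
for m in vision.mark_of(p,"cartridge_center"): print(m, onz(p,m["xy"],.0225))
for m in vision.regions_of(p,"cartridge_center"):
        ys,xs=np.nonzero(m["mask"])
        q=np.array([onz(p,(x,y),.0225)[:2] for x,y in zip(xs,ys)]); c=q.mean(0); w,v=np.linalg.eigh(np.cov((q-c).T)); a=v[:,1]; t=(q-c)@a
        print(m["conf"],c,"ax deg",np.degrees(np.arctan2(a[1],a[0])),t.min(),t.max(), m["extent"])
E
```

```text
time_s: 2.63
tcp_pos: [0.4034, -0.3675, 0.3478]
ee_rot: [[1.0, 0.0, 0.0], [0.0, -1.0, -0.0], [0.0, 0.0, -1.0]]
wrist_force: [0.0, 0.1, 0.6]
finger_gap: 0.0876
grip_force: 0.0
time_s: 3.38
tcp_pos: [0.5722, -0.1861, 0.2301]
ee_rot: [[1.0, 0.003, -0.008], [0.003, -1.0, 0.004], [-0.008, -0.004, -1.0]]
wrist_force: [-2.3, 0.2, -1.1]
finger_gap: 0.0878
grip_force: 0.0
[[ 0.0035 -0.9607 -0.2775  0.6465]
 [-1.     -0.0046  0.0032 -0.1864]
 [-0.0043  0.2775 -0.9607  0.3666]
 [ 0.      0.      0.      1.    ]]
3.4333 [ 0.573  -0.1875  0.2327] [[ 1.      0.0022 -0.005 ]
 [ 0.0022 -1.      0.0021]
 [-0.005  -0.0021 -1.    ]]
{'xy': [387.1, 460.1], 'conf': 0.88} [ 0.3194 -0.2485  0.0225]
{'xy': [305.5, 191.3], 'conf': 0.7} [ 0.5869 -0.1701  0.0225]
0.6 [ 0.3368 -0.2274] ax deg 63.73446048400631 -0.07233126244974757 0.07268536813460348 [299.2, 418.7, 435.9, 473.7]
```

View pics/w1.png

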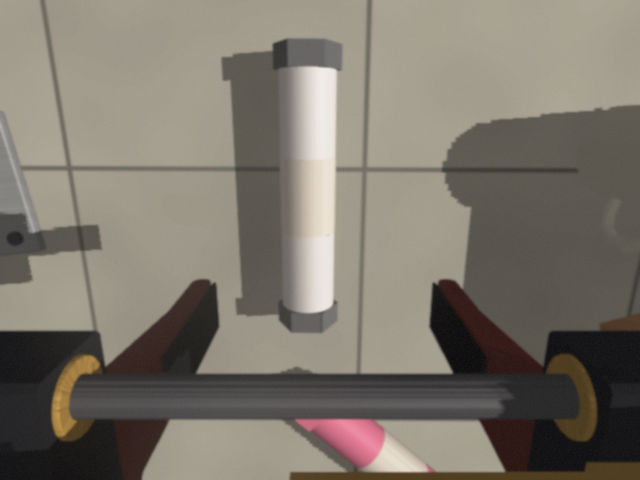

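The wrist view shows the white cartridge upright in the image, its caps at (307,52) and (308,318), so its axis lies along world x. The fingers straddle it, about 13 mm off-centre.

```bash
python3 -m handwheel '[[[0,0,0],0,0.0878],[[0.004,-0.005,0.03],0,0.0878],[[0.004,-0.005,0.035],0,0.0878],[[0,-0.003,0.035],0,0.0878],[[0,0,0.025],0,0.0878],[[0,0,0],0,0.0878],[[0,0,0],0,0.0878],[[0,0,0],0,0.0878]]'
python3 - <<'E'
from h import *
np.set_printoptions(precision=4,suppress=True)
p=vision.get_image("wrist"); save("w2",p["frame"])
for m in vision.mark_of(p,"cartridge_center"): print(m, onz(p,m["xy"],.0225))
for xy in [(307,52),(320,240)]: pass
s=readout.sense(); print(s["time_s"],s["tcp_pos"],s["ee_rot"],s["wrist_force"])
g=cv2.cvtColor(p["frame"],cv2.COLOR_RGB2HSV); m=((g[...,2]>150)&(g[...,1]<60)).astype(np.uint8)
n,lab,st,ce=cv2.connectedComponentsWithStats(m); i=1+np.argsort(-st[1:,4])[:3]; print(st[i],ce[i]); print([onz(p,ce[k],.035) for k in i])
E
```

```text
time_s: 4.2
tcp_pos: [0.5839, -0.1771, 0.1123]
ee_rot: [[1.0, -0.0, 0.004], [-0.0, -1.0, -0.001], [0.004, 0.001, -1.0]]
wrist_force: [1.1, -0.9, 0.9]
finger_gap: 0.0879
grip_force: 0.0
{'xy': [307.6, 252.1], 'conf': 0.93} [ 0.5858 -0.1681  0.0225]
4.3 [ 0.5842 -0.177   0.1127] [[ 1.      0.0002  0.0045]
 [ 0.0002 -1.     -0.0018]
 [ 0.0045  0.0018 -1.    ]] [ 0.2105 -0.9044  0.0085]
[[    0     0   399   374 76577]
 [  399     0   241   211 41958]
 [  392   219   151   153 14503]] [[205.5567 135.5335]
 [510.1001  91.8025]
 [458.3594 283.1858]]
[array([ 0.6495, -0.1192,  0.035 ]), array([ 0.6698, -0.266 ,  0.035 ]), array([ 0.5722, -0.2495,  0.035 ])]
```

```bash
python3 -m handwheel '[[[-0.002,-0.003,0.02],0,0.0878],[[-0.002,-0.003,0.025],0,0.0878],[[0,0,0.022],0,0.0878],[[0,0,0.015],0,0.0878],[[0,0,0],0,0.0878],[[0,0,0],0,0.04],[[0,0,0],0,0.04],[[0,0,0],0,0.04],[[0,0,0],0,0.04],[[0,0,0],0,0.04]]'; python3 -m handwheel '[[[0,0,0],0,0.04],[[0,0,0],0,0.04]]'
```

```text
time_s: 5.13
tcp_pos: [0.5791, -0.1701, 0.029]
ee_rot: [[1.0, 0.001, 0.002], [0.001, -1.0, -0.001], [0.002, 0.001, -1.0]]
wrist_force: [-0.2, 0.3, 1.1]
finger_gap: 0.0581
grip_force: 0.0
time_s: 5.3
tcp_pos: [0.5786, -0.1701, 0.0284]
ee_rot: [[1.0, 0.001, 0.001], [0.001, -1.0, -0.001], [0.001, 0.001, -1.0]]
wrist_force: [-1.2, -3.9, 1.1]
finger_gap: 0.0445
grip_force: 1.7
```

```bash
python3 -m handwheel '[[[0,0,-0.01],0,0.04],[[0,0,-0.03],0,0.04],[[0,0,-0.04],0,0.04],[[0,0,-0.04],0,0.04],[[0,0,-0.04],0,0.04],[[0,-0.01,-0.04],0,0.04],[[0,-0.025,-0.02],0,0.04],[[0,-0.03,0],0,0.04],[[0,-0.03,0],0,0.04],[[0,-0.03,0],0,0.04]]'
python3 -m handwheel '[[[0,-0.03,0],0,0.04],[[0,-0.03,0],0,0.04],[[0,-0.03,0],0,0.04],[[0,-0.03,0],0,0.04],[[0,-0.02,0],-4,0.04],[[0,0,0],-7,0.04],[[0,0,0],-7,0.04],[[0,0,0],-7,0.04],[[0,0,0],-7,0.04],[[0,0,0],-7,0.04]]'
python3 -m handwheel '[[[0,0,0],-7,0.04],[[0,0,0],-7,0.04],[[0,0,0],-7,0.04],[[0,0,0],-7,0.04],[[0,0,0],-7,0.04],[[0,0,0],-7,0.04],[[0,0,0],-7,0.04],[[0,0,0],-6,0.04],[[0,0,0],-4,0.04],[[0,0,0],0,0.04]]'
python3 - <<'E'
from h import *
np.set_printoptions(precision=4,suppress=True)
from collections import defaultdict
D=defaultdict(list)
for n in ["wrist","wrist","scene","side"]:
    p=vision.get_image(n)
    if n=="wrist": save("w3",p["frame"])
    for l in ["cradle","seat","stop_place","strap_hinge","strap_tip","pad","cartridge_center"]:
        m=vision.mark_of(p,l)
        if m and m[0]["conf"]>.4: D[l].append((n,np.array(m[0]["xy"]),m[0]["conf"])); 
        z={"cradle":0,"seat":.05,"stop_place":.05,"strap_hinge":.08,"cartridge_center":.22}.get(l)
        if z is not None: print(n,l,[(np.round(q["xy"]),round(q["conf"],2),onz(p,q["xy"],z)[:2]) for q in m[:2]])
s=readout.sense(); print(s["time_s"],s["tcp_pos"],s["ee_rot"],s["wrist_force"],s["finger_gap"],s["grip_force"])
E
```

```text
time_s: 6.13
tcp_pos: [0.5774, -0.0436, 0.2487]
ee_rot: [[1.0, -0.0, -0.0], [-0.0, -1.0, 0.0], [-0.0, -0.0, -1.0]]
wrist_force: [-0.1, 0.5, -4.0]
finger_gap: 0.0434
grip_force: 30.0
time_s: 6.97
tcp_pos: [0.577, 0.0954, 0.2477]
ee_rot: [[0.773, 0.635, -0.002], [0.635, -0.773, 0.0], [-0.002, -0.001, -1.0]]
wrist_force: [-0.8, -0.1, -4.3]
finger_gap: 0.0438
grip_force: 30.0
time_s: 7.8
tcp_pos: [0.5771, 0.0952, 0.2477]
ee_rot: [[-0.142, 0.99, -0.002], [0.99, 0.142, 0.0], [0.0, -0.002, -1.0]]
wrist_force: [0.1, -0.1, -4.9]
finger_gap: 0.0436
grip_force: 30.0
wrist cradle []
wrist seat []
wrist stop_place []
wrist strap_hinge []
wrist cartridge_center [(array([323., 309.]), 0.74, array([0.5765, 0.0919]))]
wrist cradle []
wrist seat []
wrist stop_place []
wrist strap_hinge []
wrist cartridge_center [(array([321., 308.]), 0.93, array([0.5765, 0.0919]))]
scene cradle [(array([314., 354.]), 0.64, array([0.5837, 0.1762]))]
scene seat [(array([315., 334.]), 0.84, array([0.5854, 0.1819]))]
scene stop_place [(array([368., 364.]), 0.79, array([0.5626, 0.2879]))]
scene strap_hinge [(array([364., 322.]), 0.66, array([0.5234, 0.2322]))]
scene cartridge_center [(array([291., 210.]), 0.94, array([0.5466, 0.0574])), (array([448., 295.]), 0.83, array([0.5147, 0.3784]))]
side cradle [(array([253., 342.]), 0.77, array([0.5794, 0.1763]))]
side seat [(array([252., 325.]), 0.68, array([0.577 , 0.1812]))]
side stop_place [(array([240., 378.]), 0.9, array([0.5648, 0.2908])), (array([253., 203.]), 0.54, array([ 0.6761, -0.1791]))]
side strap_hinge [(array([270., 341.]), 0.6, array([0.5292, 0.2363]))]
side cartridge_center [(array([420., 378.]), 0.85, array([0.3127, 0.3778])), (array([410., 209.]), 0.8, array([0.3348, 0.036 ]))]
9.4 [0.5781 0.0951 0.2479] [[-0.1399  0.9902 -0.    ]
 [ 0.9902  0.1399  0.0001]
 [ 0.0001 -0.     -1.    ]] [ 0.3007  0.0435 -4.8693] 0.043505319289393656 29.988817870616913
```

View pics/w3.png

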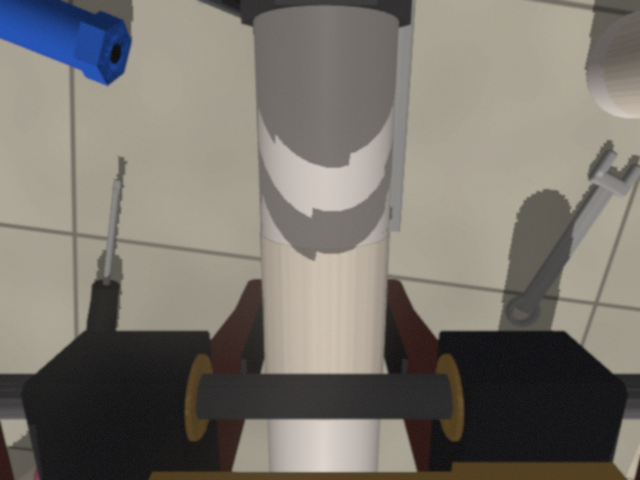

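```bash
cat > fit.py <<'E'
from h import *
from scipy.optimize import least_squares
def W(c,P): # cradle->world
    co,si=np.cos(c[2]),np.sin(c[2]); P=np.atleast_2d(P).astype(float)
    return np.c_[c[0]+co*P[:,0]-si*P[:,1], c[1]+si*P[:,0]+co*P[:,1], P[:,2]]
def proj(p,X):
    T=np.linalg.inv(p["pose"]); x=(T[:3,:3]@X.T).T+T[:3,3]; u=(p["K"]@x.T).T; return u[:,:2]/u[:,2:]
E
python3 - <<'E'
from fit import *
np.set_printoptions(precision=4,suppress=True)
M={"cradle":(0,0,0),"seat":(0,0,.05),"stop_place":(.113,0,.05),"strap_hinge":(.06,.048,.08)}
ps=[vision.get_image(n) for n in ["scene","side"]]
obs=[]
for p in ps:
    for l in M:
        m=vision.mark_of(p,l)
        if m: obs.append((p,M[l],np.array(m[0]["xy"])))
f=lambda c:np.concatenate([proj(p,W(c,X))[0]-xy for p,X,xy in obs])
r=least_squares(f,[.582,.18,1.71],loss="soft_l1",x_scale=[.01,.01,.1]); print(r.x,np.degrees(r.x[2]),r.fun.reshape(-1,2))
out=[]
for p,(x0,y0,w,h) in zip(ps,[(240,290,190,145),(190,280,120,150)]):
    s=4 if w<150 else 3
    im=p["frame"][y0:y0+h,x0:x0+w]; im=cv2.resize(im,None,fx=s,fy=s,interpolation=cv2.INTER_CUBIC)
    for z,col in [(.01,(255,0,0)),(0,(0,255,0))]:
        q=(proj(p,W(r.x,[(-.107,-.06,z),(.165,-.06,z),(.165,.06,z),(-.107,.06,z)]))-[x0,y0]+.5)*s
        cv2.polylines(im,[q.astype(np.int32)],True,col,1)
    out.append(im)
h=max(o.shape[0] for o in out); out=[cv2.copyMakeBorder(o,0,h-o.shape[0],0,0,0) for o in out]
o=cv2.hconcat(out); print(o.shape); k=min(1,800/o.shape[1],600/o.shape[0]); 
save("fit1",out[0]); save("fit2",out[1]); print(np.array(r.x).tolist())
E
```

```text
[0.5804 0.1771 1.714 ] 98.20286366475804 [[ 1.6299 -0.4674]
 [-0.1627  0.2342]
 [ 0.5612  1.1412]
 [-1.2668 -0.3597]
 [-1.0003 -0.154 ]
 [ 0.6176  0.8003]
 [-1.7579 -0.0566]
 [ 2.5602 -3.3732]]
(600, 1050, 3)
[0.5804359944650017, 0.17711154350824063, 1.7139633058371326]
```

View pics/fit1.png

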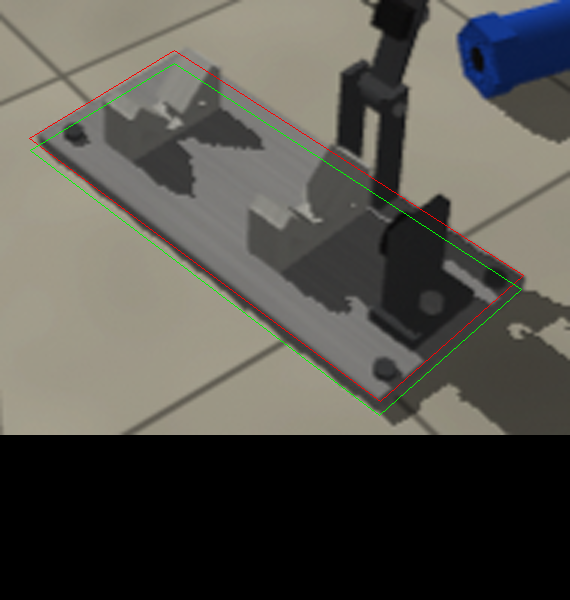

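View pics/fit2.png

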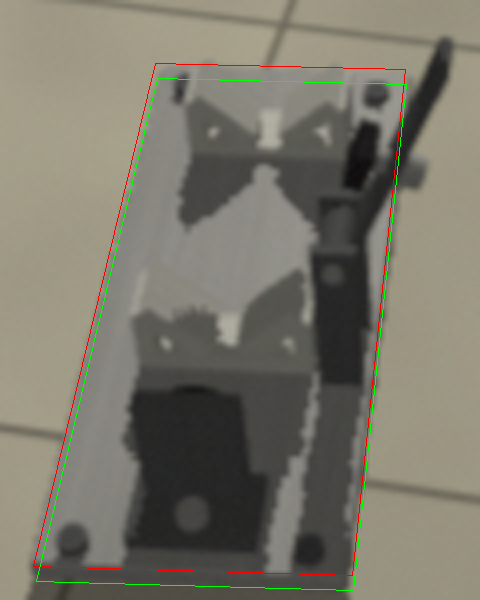

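The overlays fit within about 2–4 mm: the plate's left corner is at scene-crop (40,138), and the red outline sits slightly outside it. That is good enough for the self-centring Vs, so I'll move above the trough and descend.

```bash
python3 -m handwheel '[[[0.015,0.004,0],-0.2,0.04],[[0.025,0.006,0],0,0.04],[[0.0208,0.0037,0],0,0.04],[[0,0,0.03],0,0.04],[[0,0,0.04],0,0.04],[[0,0,0.04],0,0.04],[[0,0,0.035],0,0.04],[[0,0,0.025],0,0.04],[[0,0,0.012],0,0.04],[[0,0,0],0,0.04]]'
python3 -m handwheel '[[[0,0,0],0,0.04],[[0,0,0],0,0.04],[[0,0,0],0,0.04]]'
python3 - <<'E'
from fit import *
np.set_printoptions(precision=4,suppress=True)
s=readout.sense(); print(s["time_s"],s["tcp_pos"],s["ee_rot"],s["wrist_force"],s["wrist_torque"])
ps=[vision.get_image(n) for n in ["scene","side"]]
p=ps[0]; im=cv2.resize(p["frame"][250:430,240:430],None,fx=3,fy=3,interpolation=cv2.INTER_CUBIC)
p=ps[1]; im2=cv2.resize(p["frame"][250:430,180:320],None,fx=3,fy=3,interpolation=cv2.INTER_CUBIC)
o=cv2.hconcat([im,im2]); o=cv2.resize(o,None,fx=.8,fy=.8); print(o.shape); save("pl",o)
pts=[]
for p in ps:
    for m in vision.mark_of(p,"cartridge_center"): print(m["xy"],m["conf"],onz(p,m["xy"],.06))
E
```

```text
time_s: 10.73
tcp_pos: [0.581, 0.157, 0.0631]
ee_rot: [[-0.143, 0.99, -0.005], [0.99, 0.143, -0.001], [0.0, -0.006, -1.0]]
wrist_force: [0.0, 0.3, -4.5]
finger_gap: 0.0435
grip_force: 30.0
time_s: 10.98
tcp_pos: [0.5849, 0.1576, 0.0681]
ee_rot: [[-0.143, 0.99, 0.004], [0.99, 0.143, 0.001], [0.0, 0.004, -1.0]]
wrist_force: [0.1, 0.0, -4.5]
finger_gap: 0.0437
grip_force: 30.0
10.9833 [0.5849 0.1576 0.0681] [[-0.1433  0.9897  0.0041]
 [ 0.9897  0.1433  0.0008]
 [ 0.0002  0.0042 -1.    ]] [ 0.0564  0.0468 -4.5093] [-0.0692 -0.0297  0.0271]
(432, 792, 3)
[450.3, 295.4] 0.97 [0.3276 0.252  0.06  ]
[310.4, 324.0] 0.82 [0.584  0.1659 0.06  ]
[247.8, 311.6] 0.85 [0.5889 0.1617 0.06  ]
[411.5, 212.5] 0.73 [ 0.3216 -0.193   0.06  ]
[248.2, 321.1] 0.7 [0.582 0.183 0.06 ]
[419.2, 380.5] 0.58 [0.2957 0.2551 0.06  ]
```

View pics/pl.png

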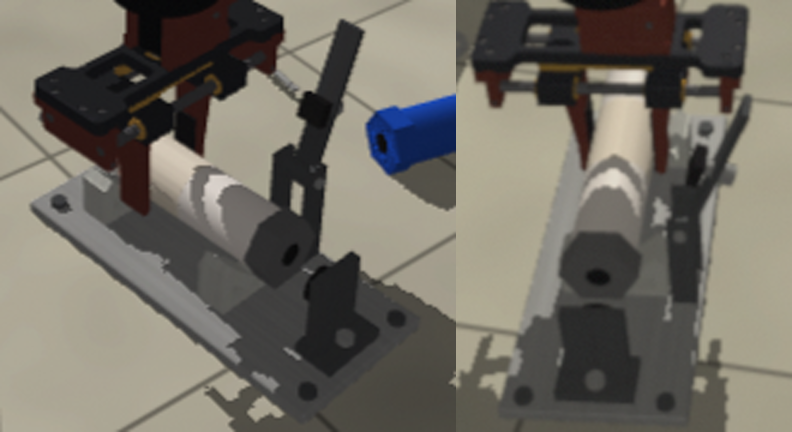

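The cartridge hangs over both Vs, well aligned: its front cap is at (275,250) in the crop, with a gap to the buffer at (318,280). I'll lower it slowly.

```bash
python3 -m handwheel '[[[0,0,0.001],0,0.04],[[0,0,0.002],0,0.04],[[0,0,0.002],0,0.04],[[0,0,0.001],0,0.04],[[0,0,0.001],0,0.04],[[0,0,0],0,0.04],[[0,0,0],0,0.04],[[0,0,0],0,0.04]]'
```

```text
time_s: 11.85
tcp_pos: [0.5827, 0.1572, 0.0588]
ee_rot: [[-0.143, 0.99, -0.001], [0.99, 0.143, -0.0], [0.0, -0.001, -1.0]]
wrist_force: [-1.3, 0.1, -2.5]
finger_gap: 0.0431
grip_force: 30.0
```

```bash
python3 -m handwheel '[[[0,0,0.001],0,0.04],[[0,0,0.001],0,0.04],[[0,0,0],0,0.04],[[0,0,0],0,0.04]]'
```

```text
time_s: 12.18
tcp_pos: [0.5827, 0.1574, 0.0583]
ee_rot: [[-0.144, 0.99, -0.0], [0.99, 0.144, 0.0], [0.0, -0.0, -1.0]]
wrist_force: [-5.9, -0.3, 10.0]
finger_gap: 0.0434
grip_force: 30.0
```

```bash
python3 -m handwheel '[[[0,-0.001,-0.001],0,0.04],[[0,-0.001,0],0,0.04],[[0,0,0],0,0.04],[[0,0,0.001],0,0.04],[[0,0,0],0,0.04],[[0,0,0],0,0.04]]'
```

```text
time_s: 12.68
tcp_pos: [0.5812, 0.1571, 0.057]
ee_rot: [[-0.143, 0.99, 0.0], [0.99, 0.143, 0.0], [0.0, 0.0, -1.0]]
wrist_force: [-0.9, 0.8, 0.5]
finger_gap: 0.0435
grip_force: 30.0
```

```bash
python3 -m handwheel '[[[0,-0.0003,0.001],0,0.04],[[0,0,0],0,0.04],[[0,0,0],0,0.04],[[0,0,0],0,0.04]]'
python3 - <<'E'
from h import *
np.set_printoptions(precision=4,suppress=True)
s=readout.sense(); print(s["tcp_pos"],s["wrist_force"],s["wrist_torque"])
E
```

```text
time_s: 13.02
tcp_pos: [0.5812, 0.1571, 0.0569]
ee_rot: [[-0.143, 0.99, 0.001], [0.99, 0.143, 0.0], [0.0, 0.001, -1.0]]
wrist_force: [-3.2, -0.8, 7.5]
finger_gap: 0.0433
grip_force: 30.0
[0.5812 0.1571 0.0569] [-3.175  -0.8414  7.4634] [-0.0574  0.3516 -0.2509]
```

```bash
python3 -m handwheel '[[[0,0,0],0,0.06],[[0,0,0],0,0.06],[[0,0,0],0,0.06],[[0,0,0],0,0.06],[[0,0,-0.01],0,0.06],[[0,0,-0.03],0,0.06],[[0,0,-0.03],0,0.06],[[0,0,0],0,0.06],[[0,0,0],0,0.06]]'
python3 - <<'E'
from fit import *
np.set_printoptions(precision=4,suppress=True)
s=readout.sense(); print(s["time_s"],s["tcp_pos"],s["wrist_force"])
for n in ["scene","side","wrist"]:
    p=vision.get_image(n)
    if n=="wrist": save("w4",p["frame"])
    for m in vision.mark_of(p,"cartridge_center"): print(n,m["xy"],m["conf"],onz(p,m["xy"],.05))
p=vision.get_image("scene"); im=cv2.resize(p["frame"][230:430,230:430],None,fx=2,fy=2,interpolation=cv2.INTER_CUBIC)
w=cv2.imread("pics/w4.png")[...,::-1]; save("seat",cv2.hconcat([im,np.ascontiguousarray(cv2.resize(w,None,fx=.6,fy=.6)).copy()[:288]]) if 0 else np.hstack([im,np.vstack([cv2.resize(np.ascontiguousarray(w),(384,288)),np.zeros((112,384,3),np.uint8)])]))
E
```

```text
time_s: 13.77
tcp_pos: [0.5825, 0.1573, 0.1284]
ee_rot: [[-0.143, 0.99, 0.005], [0.99, 0.143, 0.001], [0.0, 0.005, -1.0]]
wrist_force: [0.3, -0.4, -0.3]
finger_gap: 0.0602
grip_force: 0.0
13.7667 [0.5825 0.1573 0.1284] [ 0.3029 -0.3869 -0.3019]
scene [450.0, 296.9] 0.95 [0.32   0.2468 0.05  ]
scene [309.1, 326.1] 0.58 [0.5819 0.1596 0.05  ]
side [410.0, 212.1] 0.93 [ 0.3243 -0.209   0.05  ]
side [250.4, 317.8] 0.92 [0.5839 0.1658 0.05  ]
side [419.5, 377.2] 0.85 [0.2943 0.2409 0.05  ]
wrist [322.7, 250.5] 0.66 [0.5772 0.1646 0.05  ]
```

View pics/seat.png

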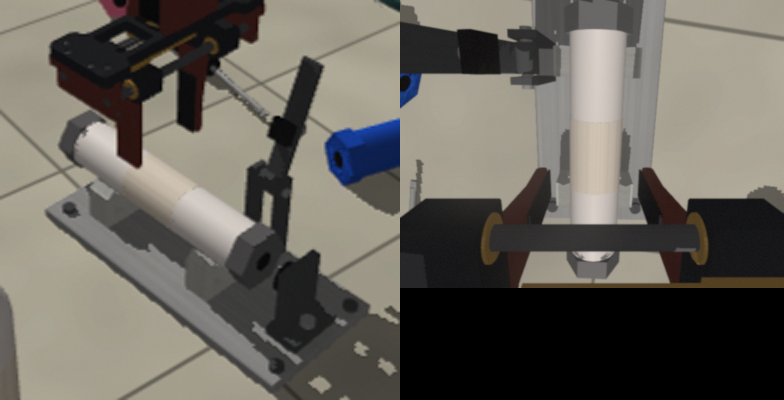

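Seated: the cartridge lies in both Vs, its front cap is at (255,250) in the left crop, and there is a clear gap to the buffer at (283,275). I'll go behind its rear end with shut fingers and push along the axis.

```bash
python3 -m handwheel '[[[-0.02,0,0],0,0.03],[[-0.035,0,0],0,0],[[-0.035,0,0],0,0],[[-0.025,0,0],0,0],[[-0.015,0,0],0,0],[[0,0,0.02],0,0],[[0,0,0.03],0,0],[[0,0,0.02],0,0],[[0,0,0.003],0,0],[[0,0,0],0,0]]'
python3 -m handwheel '[[[0,0,0],0,0],[[0,0,0],0,0],[[0,0,0],0,0],[[0,0,0],0,0]]'
python3 - <<'E'
from fit import *
np.set_printoptions(precision=4,suppress=True)
s=readout.sense(); t=np.array(s["tcp_pos"]); print(s["time_s"],t,s["wrist_force"],s["finger_gap"])
a=s["ee_rot"]; print((np.array([.582,.1635,.05])-t)@np.array(a))
E
```

```text
time_s: 14.95
tcp_pos: [0.5979, 0.0288, 0.0514]
ee_rot: [[-0.143, 0.99, -0.004], [0.99, 0.143, 0.001], [0.001, -0.004, -1.0]]
wrist_force: [-0.2, -0.5, 0.4]
finger_gap: 0.0005
grip_force: 0.0
time_s: 15.28
tcp_pos: [0.6003, 0.0285, 0.0542]
ee_rot: [[-0.144, 0.99, 0.002], [0.99, 0.144, -0.0], [-0.0, 0.002, -1.0]]
wrist_force: [0.9, -0.9, 0.2]
finger_gap: 0.0004
grip_force: 0.0
15.2833 [0.6003 0.0285 0.0542] [ 0.8627 -0.8625  0.1719] 0.0004431938006814609
[0.1363 0.0013 0.0041]
```

```bash
cat > f.py <<'E'
from h import *
s=readout.sense(); R=np.array(s["ee_rot"]); print(round(s["time_s"],2),"tcp_x(along)",round(float(np.array(s["tcp_pos"])@R[:,0])*1e3,2),"F_tool",np.round(R.T@s["wrist_force"],2))
E
python3 -m handwheel '[[[0.004,0,0],0,0],[[0.003,0,0],0,0],[[0.001,0,0],0,0],[[0,0,0],0,0],[[0,0,0],0,0],[[0.001,0,0],0,0],[[0,0,0],0,0]]'; python3 f.py
python3 -m handwheel '[[[0.001,0,0],0,0],[[0,0,0],0,0],[[0,0,0],0,0]]'; python3 f.py
python3 -m handwheel '[[[0.001,0,0],0,0],[[0,0,0],0,0],[[0,0,0],0,0]]'; python3 f.py
```

```text
time_s: 15.87
tcp_pos: [0.5981, 0.0373, 0.0529]
ee_rot: [[-0.143, 0.99, -0.0], [0.99, 0.143, 0.0], [0.0, -0.0, -1.0]]
wrist_force: [-0.5, -0.2, -0.2]
finger_gap: 0.0006
grip_force: 0.0
15.87 tcp_x(along) -48.77 F_tool [-0.16 -0.56  0.23]
time_s: 16.12
tcp_pos: [0.5979, 0.0382, 0.0529]
ee_rot: [[-0.143, 0.99, -0.0], [0.99, 0.143, 0.0], [0.0, -0.0, -1.0]]
wrist_force: [0.6, 0.2, 0.9]
finger_gap: 0.0006
grip_force: 0.0
16.12 tcp_x(along) -47.87 F_tool [ 0.09  0.61 -0.91]
time_s: 16.37
tcp_pos: [0.5978, 0.0392, 0.0529]
ee_rot: [[-0.143, 0.99, -0.0], [0.99, 0.143, 0.0], [0.0, -0.0, -1.0]]
wrist_force: [-0.5, 0.2, -0.0]
finger_gap: 0.0003
grip_force: 0.0
16.37 tcp_x(along) -46.86 F_tool [ 0.28 -0.49  0.04]
```

```bash
python3 -m handwheel '[[[0.001,0,0],0,0],[[0,0,0],0,0],[[0,0,0],0,0]]'>/dev/null; python3 f.py
python3 -m handwheel '[[[0.001,0,0],0,0],[[0,0,0],0,0],[[0,0,0],0,0]]'>/dev/null; python3 f.py
python3 -m handwheel '[[[0.001,0,0],0,0],[[0,0,0],0,0],[[0,0,0],0,0]]'>/dev/null; python3 f.py
python3 -m handwheel '[[[0.001,0,0],0,0],[[0,0,0],0,0],[[0,0,0],0,0]]'>/dev/null; python3 f.py
```

```text
16.62 tcp_x(along) -45.88 F_tool [-0.07 -0.33  0.37]
16.87 tcp_x(along) -45.35 F_tool [-3.34  0.04  0.53]
17.12 tcp_x(along) -44.18 F_tool [-3.95 -0.84 -0.22]
17.37 tcp_x(along) -42.87 F_tool [-3.53 -0.04 -1.24]
```

```bash
for i in 1; do :; done; python3 -m handwheel '[[[0.001,0,0],0,0],[[0,0,0],0,0],[[0,0,0],0,0]]'>/dev/null; python3 f.py
python3 -m handwheel '[[[0.001,0,0],0,0],[[0,0,0],0,0],[[0,0,0],0,0]]'>/dev/null; python3 f.py
python3 -m handwheel '[[[0.001,0,0],0,0],[[0,0,0],0,0],[[0,0,0],0,0]]'>/dev/null; python3 f.py
```

```text
17.62 tcp_x(along) -41.77 F_tool [-3.16 -0.33  0.34]
17.87 tcp_x(along) -40.77 F_tool [-2.76  0.28  0.32]
18.12 tcp_x(along) -39.84 F_tool [-2.48  1.36 -1.25]
```

```bash
python3 -m handwheel '[[[0.001,0,0],0,0],[[0,0,0],0,0],[[0,0,0],0,0]]'>/dev/null; python3 f.py
```

```text
18.37 tcp_x(along) -38.78 F_tool [-3.43  1.48 -0.41]
```

```bash
python3 -m handwheel '[[[0.001,0,0],0,0],[[0,0,0],0,0],[[0,0,0],0,0]]'>/dev/null; python3 f.py
python3 -m handwheel '[[[0.001,0,0],0,0],[[0,0,0],0,0],[[0,0,0],0,0]]'>/dev/null; python3 f.py
```

```text
18.62 tcp_x(along) -37.83 F_tool [-3.01  1.24  0.79]
18.87 tcp_x(along) -36.84 F_tool [-3.11  1.33 -0.26]
```

```bash
python3 -m handwheel '[[[0.001,0,0],0,0],[[0,0,0],0,0],[[0,0,0],0,0]]'>/dev/null; python3 f.py
python3 -m handwheel '[[[0.0005,0,0],0,0],[[0,0,0],0,0],[[0,0,0],0,0]]'>/dev/null; python3 f.py
```

```text
19.12 tcp_x(along) -35.8 F_tool [-2.98  2.   -0.4 ]
19.37 tcp_x(along) -35.37 F_tool [-4.01  2.32  0.12]
```

```bash
python3 -m handwheel '[[[0.001,0,0],0,0],[[0,0,0],0,0],[[0,0,0],0,0]]'>/dev/null; python3 f.py
python3 -m handwheel '[[[0.0005,0,0],0,0],[[0,0,0],0,0],[[0,0,0],0,0]]'>/dev/null; python3 f.py
```

```text
19.62 tcp_x(along) -34.37 F_tool [-4.41  2.36 -1.22]
19.87 tcp_x(along) -33.89 F_tool [-4.14  1.83 -0.84]
```

```bash
python3 -m handwheel '[[[0.0007,0,0],0,0],[[0,0,0],0,0],[[0,0,0],0,0]]'>/dev/null; python3 f.py
```

```text
20.12 tcp_x(along) -33.19 F_tool [-4.3   2.69 -0.83]
```

```bash
python3 -m handwheel '[[[0.0007,0,0],0,0],[[0,0,0],0,0],[[0,0,0],0,0]]'>/dev/null; python3 f.py
```

```text
20.37 tcp_x(along) -32.51 F_tool [-4.56  3.3  -0.87]
```

```bash
python3 -m handwheel '[[[0.0007,0.0004,0],0,0],[[0,0,0],0,0],[[0,0,0],0,0]]'>/dev/null; python3 f.py
```

```text
20.62 tcp_x(along) -31.8 F_tool [-4.66  2.3  -2.03]
```

```bash
python3 -m handwheel '[[[0.0007,0,0],0,0],[[0,0,0],0,0],[[0,0,0],0,0]]'>/dev/null; python3 f.py
```

```text
20.87 tcp_x(along) -31.13 F_tool [-4.72  1.91 -1.28]
```

```bash
python3 -m handwheel '[[[0.0007,0,0],0,0],[[0,0,0],0,0],[[0,0,0],0,0]]'>/dev/null; python3 f.py
```

```text
21.12 tcp_x(along) -30.43 F_tool [-4.72  1.53 -1.36]
```

```bash
python3 -m handwheel '[[[0.0007,0,0],0,0],[[0,0,0],0,0],[[0,0,0],0,0]]'>/dev/null; python3 f.py
```

```text
21.37 tcp_x(along) -29.69 F_tool [-4.26  1.45 -2.38]
```

```bash
python3 -m handwheel '[[[0.0008,0,0],0,0],[[0,0,0],0,0],[[0,0,0],0,0]]'>/dev/null; python3 f.py
```

```text
21.62 tcp_x(along) -28.93 F_tool [-4.95  1.01 -1.95]
```

```bash
python3 -m handwheel '[[[0.0008,0,0],0,0],[[0,0,0],0,0],[[0,0,0],0,0]]'>/dev/null; python3 f.py
```

```text
21.87 tcp_x(along) -28.12 F_tool [-4.84  1.6  -1.45]
```

Run:
```python
from fit import *
s=readout.sense(); R=np.array(s["ee_rot"]); t=np.array(s["tcp_pos"])
c=t+R@np.array([.123,0,0]); print("centre",c)
for n in ["scene","side"]:
    p=vision.get_image(n)
    for m in vision.mark_of(p,"stop_place")[:1]:
        q=onz(p,m["xy"],.05); print(n,m,q,"stop_place-end along",R[:,0]@(q-c)-.113, "lat",R[:,1]@(q-c))
```

```text
centre [0.57783678 0.17959803 0.05296539]
scene {'xy': [367.3, 365.3], 'conf': 0.59} [0.5642031  0.28892387 0.05      ] stop_place-end along -0.002849297576171403 lat 0.0021848889486657513
side {'xy': [239.6, 374.8], 'conf': 0.95} [0.567011   0.28497327 0.05      ] stop_place-end along -0.00716171531643707 lat 0.004397251421700139
```

```bash
python3 -m handwheel '[[[0.0008,0,0],0,0],[[0,0,0],0,0],[[0,0,0],0,0]]'>/dev/null; python3 f.py
```

```text
22.32 tcp_x(along) -27.33 F_tool [-4.29  2.02 -1.87]
```

```bash
python3 -m handwheel '[[[0.0008,0,0],0,0],[[0,0,0],0,0],[[0,0,0],0,0]]'>/dev/null; python3 f.py
```

```text
22.57 tcp_x(along) -26.52 F_tool [-3.92  1.79 -2.46]
```

```bash
python3 -m handwheel '[[[0.0008,0,0],0,0],[[0,0,0],0,0],[[0,0,0],0,0]]'>/dev/null; python3 f.py
```

```text
22.82 tcp_x(along) -25.69 F_tool [-4.14  1.75 -2.45]
```

```bash
python3 -m handwheel '[[[0.0008,0,0],0,0],[[0,0,0],0,0],[[0,0,0],0,0]]'>/dev/null; python3 f.py
```

```text
23.07 tcp_x(along) -24.89 F_tool [-4.24  2.75 -2.39]
```

```bash
python3 -m handwheel '[[[0.0008,0,0],0,0],[[0,0,0],0,0],[[0,0,0],0,0]]'>/dev/null; python3 f.py
```

```text
23.32 tcp_x(along) -24.08 F_tool [-4.42  2.19 -1.92]
```

Run:
```python
from fit import *
s=readout.sense(); R=np.array(s["ee_rot"]); t=np.array(s["tcp_pos"])
ims=[]
for n,(x,y) in [("scene",(290,260)),("side",(190,270))]:
    p=vision.get_image(n); ims.append(cv2.resize(p["frame"][y:y+150,x:x+130],None,fx=3,fy=3,interpolation=cv2.INTER_CUBIC))
save("last",np.hstack(ims))
```

```bash
python3 -m handwheel '[[[0.0008,0,0],0,0],[[0,0,0],0,0],[[0,0,0],0,0]]'>/dev/null; python3 f.py
```

```text
23.67 tcp_x(along) -23.74 F_tool [-5.61  2.5  -1.73]
```

```bash
python3 -m handwheel '[[[0.0008,0,0],0,0],[[0,0,0],0,0],[[0,0,0],0,0]]'>/dev/null; python3 f.py
```

```text
23.92 tcp_x(along) -23.43 F_tool [-7.92  1.9  -1.32]
```

```bash
python3 -m handwheel '[[[0.0008,0,0],0,0],[[0,0,0],0,0],[[0,0,0],0,0]]'>/dev/null; python3 f.py
```

```text
24.17 tcp_x(along) -23.23 F_tool [-10.12   1.62  -1.65]
```

The force has risen from 4.3 N (friction) to 10 N, so it is on the buffer at about 6 N. One small step more, then hold.

```bash
python3 -m handwheel '[[[0.0007,0,0],0,0],[[0,0,0],0,0],[[0,0,0],0,0],[[0,0,0],0,0],[[0,0,0],0,0],[[0,0,0],0,0],[[0,0,0],0,0],[[0,0,0],0,0],[[0,0,0],0,0]]'>/dev/null; python3 f.py
```

```text
24.92 tcp_x(along) -22.96 F_tool [-11.85   0.96  -2.05]
```

```bash
python3 -m handwheel '[[[-0.001,0,0],0,0],[[-0.002,0,0],0,0],[[-0.003,0,0],0,0],[[-0.008,0,0],0,0],[[0,0,-0.03],0,0],[[0,0,-0.04],0,0],[[0,0,-0.04],0,0],[[0,0,-0.04],0,0],[[0,0,-0.04],0,0],[[0,0,-0.015],0,0]]'
python3 -m handwheel '[[[0,0,0],0,0],[[0,0,0],0,0],[[0,0,0],0,0]]'
cat > c.py <<'E'
from fit import *
np.set_printoptions(precision=4,suppress=True)
C=np.array([.578,.178,0]); 
def rep():
    s=readout.sense(); R=np.array(s["ee_rot"]); t=np.array(s["tcp_pos"]); x=np.array([np.cos(1.714),np.sin(1.714),0]); y=np.array([-x[1],x[0],0]); d=t-C
    print(round(s["time_s"],2),"cradle-frame tcp mm",np.round(1e3*np.array([x@d,y@d,t[2]]),1),"F cradle",np.round([x@s["wrist_force"],y@s["wrist_force"],s["wrist_force"][2]],1))
if __name__=="__main__": rep()
E
python3 - <<'E'
from c import *
rep()
x=np.array([np.cos(1.714),np.sin(1.714),0]); y=np.array([-x[1],x[0],0])
ps=[vision.get_image(n) for n in ["scene","side"]]
for l in ["strap_tip","strap_hinge","pad","stop_place","seat","cartridge_center"]:
    l2=[]
    for p in ps:
        ms=vision.mark_of(p,l)
        if l=="cartridge_center": ms=[m for m in ms if abs(onz(p,m["xy"],.05)[0]-.578)<.04]
        if ms: l2.append((p,ms[0]["xy"]))
    if len(l2)==2:
        q=tri(l2)-C; print(l,np.round(1e3*np.array([x@q,y@q,q[2]]),1))
E
```

```text
time_s: 25.75
tcp_pos: [0.5982, 0.0511, 0.2637]
ee_rot: [[-0.144, 0.99, 0.007], [0.99, 0.144, 0.001], [-0.0, 0.007, -1.0]]
wrist_force: [0.2, 1.3, -0.3]
finger_gap: 0.0005
grip_force: 0.0
time_s: 26.0
tcp_pos: [0.5951, 0.0511, 0.2563]
ee_rot: [[-0.143, 0.99, -0.003], [0.99, 0.143, 0.0], [0.001, -0.003, -1.0]]
wrist_force: [-0.9, 0.3, -0.3]
finger_gap: 0.0006
grip_force: 0.0
26.0 cradle-frame tcp mm [-128.1    1.2  256.3] F cradle [ 0.5  0.8 -0.3]
strap_tip [ 70.   86.8 178.7]
strap_hinge [61.5 41.4 82.9]
pad [ 63.4  49.5 133.4]
stop_place [117.5  -4.9  55.6]
seat [ 0.7 -5.9 49.6]
cartridge_center [ 8.8 -5.4 53.7]
```

```bash
python3 -m handwheel '[[[0.02,-0.02,0],0,0],[[0.03,-0.025,0],0,0],[[0.03,-0.025,0],0,0],[[0.03,-0.025,0],0,0],[[0.03,-0.02,0],0,0],[[0.03,-0.014,0],0,0],[[0.019,0,0],0,0],[[0,0,0],0,0],[[0,0,0],0,0],[[0,0,0],0,0]]'; python3 c.py
```

```text
time_s: 27.53
tcp_pos: [0.4422, 0.2191, 0.2581]
ee_rot: [[-0.144, 0.99, 0.001], [0.99, 0.144, -0.0], [-0.0, 0.001, -1.0]]
wrist_force: [-0.0, 0.4, 0.3]
finger_gap: 0.0006
grip_force: 0.0
27.53 cradle-frame tcp mm [ 60.  128.5 258.1] F cradle [ 0.4 -0.1  0.3]
```

Now down beside the strap's outer side (tips to 170 mm), then approach towards the trough.

```bash
python3 -m handwheel '[[[0,0,0.025],0,0],[[0,0,0.025],0,0],[[0,0,0.013],0,0],[[0,0,0],0,0],[[0,0.006,0],0,0],[[0,0.006,0],0,0],[[0,0.003,0],0,0],[[0,0,0],0,0],[[0,0,0],0,0]]' >/dev/null; python3 c.py
python3 -m handwheel '[[[0,0.004,0],0,0],[[0,0.004,0],0,0],[[0,0,0],0,0]]'>/dev/null; python3 c.py
python3 -m handwheel '[[[0,0.004,0],0,0],[[0,0.004,0],0,0],[[0,0,0],0,0]]'>/dev/null; python3 c.py
python3 -m handwheel '[[[0,0.004,0],0,0],[[0,0.004,0],0,0],[[0,0,0],0,0]]'>/dev/null; python3 c.py
```

```text
28.28 cradle-frame tcp mm [ 60.6 112.9 195.8] F cradle [ 0.1  1.1 -0.5]
28.53 cradle-frame tcp mm [ 60.8 104.9 195.3] F cradle [ 0.2  0.1 -0.1]
28.78 cradle-frame tcp mm [ 60.6 100.4 194.5] F cradle [0.2 6.7 4.1]
29.03 cradle-frame tcp mm [ 60.6  92.5 194.5] F cradle [0.1 7.6 5.2]
```

```bash
python3 -m handwheel '[[[0,0.006,0],0,0],[[0,0.007,0],0,0],[[0,0.007,0],0,0],[[0,0.008,0],0,0],[[0,0.008,0],0,0],[[0,0.009,0.0015],0,0],[[0,0.009,0.0015],0,0],[[0,0,0],0,0]]'>/dev/null; python3 c.py
```

```text
29.7 cradle-frame tcp mm [ 60.4  36.1 191.5] F cradle [-0.9  1.5  1.4]
```

```bash
python3 -m handwheel '[[[0,0.008,0.003],0,0],[[0,0.008,0.003],0,0],[[0,0.008,0.0045],0,0],[[0,0.007,0.005],0,0],[[0,0,0],0,0]]'>/dev/null; python3 c.py
python3 - <<'E'
from c import *
x=np.array([np.cos(1.714),np.sin(1.714),0]); y=np.array([-x[1],x[0],0])
ps=[vision.get_image(n) for n in ["scene","side"]]
for l in ["strap_tip","pad"]:
    l2=[(p,m[0]["xy"]) for p in ps if (m:=vision.mark_of(p,l))]
    if len(l2)==2:
        q=tri(l2)-C; print(l,np.round(1e3*np.array([x@q,y@q,q[2]]),1))
E
```

```text
30.12 cradle-frame tcp mm [ 60.4   4.1 176.2] F cradle [-0.6  0.1  0.7]
strap_tip [ 69.2 -15.2 173.1]
pad [ 53.2   7.5 105.9]
```

```bash
python3 -m handwheel '[[[0,0.006,0.006],0,0],[[0,0.006,0.007],0,0],[[0,0.005,0.007],0,0],[[0,0.005,0.008],0,0],[[0,0.002,0.004],0,0],[[0,0.002,0.004],0,0],[[0,0,0],0,0],[[0,0,0],0,0]]'>/dev/null; python3 c.py
```

```text
31.08 cradle-frame tcp mm [ 60.8 -21.8 140.7] F cradle [ 0.4 -0.5 -0.7]
```

```bash
python3 -m handwheel '[[[0,0.0015,0.004],0,0],[[0,0.0015,0.004],0,0],[[0,0,0],0,0]]'>/dev/null; python3 c.py
python3 -m handwheel '[[[0,0.001,0.002],0,0],[[0,0.001,0.002],0,0],[[0,0,0],0,0]]'>/dev/null; python3 c.py
python3 -m handwheel '[[[0,0.0005,0.002],0,0],[[0,0,0],0,0]]'>/dev/null; python3 c.py
```

```text
31.33 cradle-frame tcp mm [ 60.8 -24.8 132.7] F cradle [ 0.1 -0.2  2.4]
31.58 cradle-frame tcp mm [ 60.7 -26.2 128.8] F cradle [-0.3  0.5  4.6]
31.75 cradle-frame tcp mm [ 60.7 -26.7 126.9] F cradle [-1.1  0.   5.8]
```

```bash
python3 -m handwheel '[[[0,0.0003,0.002],0,0],[[0,0.0003,0.002],0,0],[[0,0,0],0,0],[[0,0,0],0,0]]'>/dev/null; python3 c.py
python3 -m handwheel '[[[0,0,0.001],0,0],[[0,0,0.001],0,0],[[0,0,0],0,0],[[0,0,0],0,0]]'>/dev/null; python3 c.py
python3 -m handwheel '[[[0,0,0.001],0,0],[[0,0,0.001],0,0],[[0,0,0],0,0],[[0,0,0],0,0]]'>/dev/null; python3 c.py
```

```text
32.08 cradle-frame tcp mm [ 60.7 -27.6 123. ] F cradle [-1.3  0.6  4.7]
32.42 cradle-frame tcp mm [ 60.7 -28.  121.2] F cradle [-0.9 -0.5  4.9]
32.75 cradle-frame tcp mm [ 60.7 -28.3 119.3] F cradle [-1.2 -0.8  5.9]
```

```bash
python3 -m handwheel '[[[0,0,0.001],0,0],[[0,0,0],0,0],[[0,0,0],0,0]]'>/dev/null; python3 c.py
python3 -m handwheel '[[[0,0,0.001],0,0],[[0,0,0],0,0],[[0,0,0],0,0]]'>/dev/null; python3 c.py
python3 -m handwheel '[[[0,0,0.001],0,0],[[0,0,0],0,0],[[0,0,0],0,0]]'>/dev/null; python3 c.py
python3 -m handwheel '[[[0,0,0.001],0,0],[[0,0,0],0,0],[[0,0,0],0,0]]'>/dev/null; python3 c.py
```

```text
33.0 cradle-frame tcp mm [ 60.7 -28.5 118.4] F cradle [-0.2 -0.8  6.2]
33.25 cradle-frame tcp mm [ 60.7 -28.6 117.5] F cradle [-1.1 -1.3  6.4]
33.5 cradle-frame tcp mm [ 60.7 -28.7 116.6] F cradle [-0.8 -1.8  6.1]
33.75 cradle-frame tcp mm [ 60.7 -28.8 115.7] F cradle [-1.6 -0.6  8.3]
```

```bash
python3 -m handwheel '[[[0,0,0.001],0,0],[[0,0,0],0,0],[[0,0,0],0,0]]'>/dev/null; python3 c.py
python3 -m handwheel '[[[0,0,0.001],0,0],[[0,0,0],0,0],[[0,0,0],0,0]]'>/dev/null; python3 c.py
```

```text
34.0 cradle-frame tcp mm [ 60.7 -28.9 115. ] F cradle [-1.8 -0.8  9.5]
34.25 cradle-frame tcp mm [ 60.7 -29.  114.2] F cradle [-1.7 -0.5  9.4]
```

```bash
python3 -m handwheel '[[[0,0,0.0006],0,0],[[0,0,0],0,0],[[0,0,0],0,0],[[0,0,0],0,0]]'>/dev/null; python3 c.py
```

```text
34.58 cradle-frame tcp mm [ 60.7 -29.1 113.8] F cradle [-1.3 -0.4 12.2]
```

Level, with the pad at about 8 N. I'll lift away and check.

```bash
python3 -m handwheel '[[[0,0,0],0,0],[[0,0,0],0,0],[[0,0,-0.002],0,0],[[0,0,-0.005],0,0],[[0,0,-0.02],0,0],[[0,0,-0.03],0,0],[[0,0,-0.03],0,0],[[0,-0.01,-0.03],0,0],[[0,0,0],0,0],[[0,0,0],0,0]]'
python3 - <<'E'
from c import *
rep()
x=np.array([np.cos(1.714),np.sin(1.714),0]); y=np.array([-x[1],x[0],0])
ps=[vision.get_image(n) for n in ["scene","side"]]
for l in ["strap_tip","strap_hinge","cartridge_center","stop_place"]:
    l2=[]
    for p in ps:
        ms=vision.mark_of(p,l)
        if l=="cartridge_center": ms=[m for m in ms if abs(onz(p,m["xy"],.05)[0]-.578)<.04]
        if ms: l2.append((p,ms[0]["xy"]))
    if len(l2)==2:
        q=tri(l2)-C; print(l,np.round(1e3*np.array([x@q,y@q,q[2]]),1))
o=np.hstack([cv2.resize(p["frame"][a:a+180,b:b+170],None,fx=2.3,fy=2.3,interpolation=cv2.INTER_CUBIC) for p,(a,b) in zip(ps,[(250,250),(260,170)])]); save("final",o)
E
```

```text
time_s: 35.42
tcp_pos: [0.5867, 0.2409, 0.2306]
ee_rot: [[-0.144, 0.99, 0.003], [0.99, 0.144, 0.001], [0.001, 0.003, -1.0]]
wrist_force: [-0.3, -0.3, -1.0]
finger_gap: 0.0008
grip_force: 0.0
35.42 cradle-frame tcp mm [ 61.  -17.6 230.6] F cradle [-0.3  0.3 -1. ]
strap_tip [ 61.2 -55.9  92.3]
strap_hinge [59.6 42.9 81.8]
cartridge_center [10.5 -6.5 56.5]
stop_place [111.4  -3.   53.8]
```

View pics/final.png

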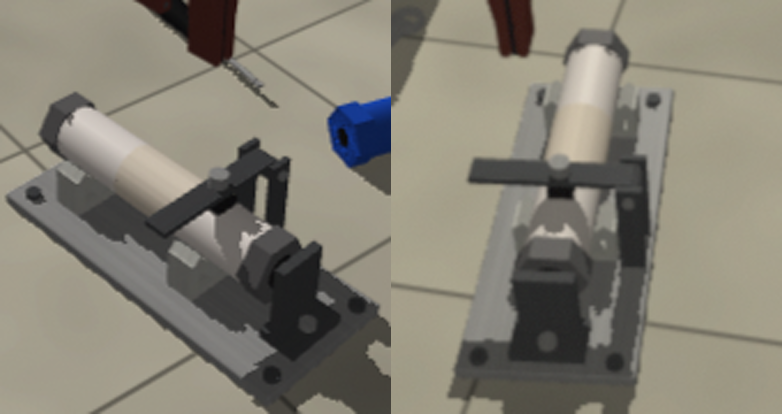

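The strap lies level over the cartridge (left crop (210,190), right crop (555,172)) with its pad down. The front cap is at the buffer (285,262) and the gripper is clear. Handing in.

```bash
python3 -c "
from plant import arm; print(arm.sign_off())"
```

```text
the job is handed in; nothing more can be done
None
```

The job is handed in, though the sign-off gave no verdict: the cartridge is in both Vs, it was held against the buffer at about 7.5 N (estimated from wrist force) for about 0.7 s, and the strap is level with its pad on the cartridge at an estimated 8 N.

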